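# Fit the keyed sanding drum to the bench spindle

### The job

Pull the keyed sanding drum straight up out of its spring-catch socket in the wooden storage block and push its shank into the hub of the bench spindle unit, turning it until the key slips into the keyway, then keep pushing until the flange sits flat on the hub against the ejector spring. Finish holding it there: still gripped and pressed fully home, because the ejector lifts the drum as soon as you let go. Leave the disc arbor and the other tools on the bench where they are.

Things in the scene. Friction and masses are not known exactly. Their poses are not given: they have to be found in the camera images.
- drum: the keyed sanding drum, 0.18 to 0.33 kg, upright in either of the block's two sockets. Origin: centre of the shank's lower tip; z runs up its axis, x points from the axis to the key. From the tip up: round shank 14 mm diameter (tip chamfered 2 mm, catch groove at 5.5 to 14.5 mm); flange 40 mm diameter at 50 to 56 mm; brown abrasive drum 36 mm diameter at 56 to 96 mm; grip bar at 96 to 128 mm
- drum_key (a point): outer lower edge of the drum's key, 12 mm from the axis on the +x side. The key is 6 mm wide and runs from 23 to 49 mm above the tip. A pointer lug on the flange, directly above the key, reaches 27.5 mm from the axis and is seen from above
- drum_grip (a point): middle of the steel grip bar on top of the drum, 112 mm above the tip: 36 mm long along the drum's x (the key's direction), 16 mm thick along its y, 32 mm high; grip it across the 16 mm, firmly (60 to 100 N)
- disc: the other arbor in the block's other socket, not to be used: same shank without a key, flat abrasive disc 60 mm diameter and a round knob 20 mm diameter, top 94 mm above its tip. Origin: centre of the shank's lower tip
- holder: fixed wooden storage block 74 x 220 x 55 mm (x, y, z), a socket at y = +55 mm and one at y = -55 mm; origin under its centre. A parked arbor's flange rests on the block's top, its tip 5 mm above the bench. Two spring balls in the socket catch the shank's groove: about 10 to 15 N straight up frees it within the first 5 mm; then it slides up loosely, clear after 50 mm
- unit: bench spindle unit, fixed: green round housing 148 mm diameter, 70 mm high, on a grey 180 mm square base; origin under its centre. A steel hub, 50 mm diameter, stands 7 mm proud in the middle; it is braked and does not turn under the key's rubbing
- hub_mouth (a point): centre of the mouth of the hub's bore, level with the hub's flat top, 77 mm above the bench; z points up. Bore 15.5 mm diameter, one keyway 9 mm wide, 14.5 mm out from the axis, open at the top, full depth. The keyway points anywhere within 0.6 rad (35 degrees) either side of this point's x: not given, look from above or feel. Fully home, the drum's tip is 50 mm below this point
- ejector (a joint): spring pad in the bottom of the bore, 0 when free, grows in m as pushed down. The shank's tip meets it 42 mm below the mouth; it pushes back with 4 N at first and 10 N at 8 mm, where the flange meets the hub. On the way, the key lands on the hub's top with 23 mm of shank in the bore, and drops in when within about 0.12 rad of the keyway
- mallet: bystander: wooden mallet, head 76 mm diameter x 100 mm, handle 150 mm, lying; origin under its head
- gouge_a: bystander: carving gouge 240 mm long, 24 mm thick handle, lying along its x; origin under its middle
- gouge_b: bystander: a second gouge like it
- strop: bystander: strop paddle 200 x 60 x 17 mm with a 100 mm handle; origin under the middle of the paddle
- blank: bystander: wood blank 140 x 70 x 45 mm; origin under its centre
- spoon: bystander: half-carved wooden spoon 194 mm long, 16 mm high; origin under its handle's middle

How it is judged:
By the outcome, as a careful person would: the job done as asked, in the order asked, and still so for the second after the job is handed in, while the arm keeps its last pose, push and grip.
It also fails if it takes over 54 s, if anything falls off the work surface, if the arm or the gripper's body presses on something with over 40 N, if the wrist force passes 120 N, or if a joint passes its speed limit or range.

### The arm

A 6-joint arm with a two-finger parallel gripper is mounted at the origin on the work surface. World frame = base frame: x ahead of the robot, y to its left, z up, the work surface at z = 0. Lengths are in mm, angles in rad, forces in N, time in s.
With the tool pointing down it reaches from about 350 to 875 mm from the base axis. Payload 4.2 kg.
Tool frame: the origin (TCP) lies midway between the tips of the shut fingers; the grasp point (between the pads) lies 19 mm behind it; z points along the fingers, y is the direction in which the jaws open and shut (so a half turn about z gives the same grasp; the last joint's range is limited). The gripper opens to 85 mm and grips with 20 to 120 N. Pads are 22 mm wide; open, the fingers measure 114 mm over their backs; the gripper's body (76 mm by 85 mm) begins 54 mm behind the grasp point. The pads swing forward as they close: fully open they stand 13 mm farther back than shut.
Start: joints at [-0.908, 0.385, 0.008, 0, -1.194, -0.259], TCP at [245.585, -574.706, 231.312] pointing down, gripper open.
Joint ranges: [-3.14, 3.14], [-1.21, 2.06], [-1.07, 1.41], [-3.16, 2.05], [-2.99, -0.16], [-3.1, 3.1]. Speed limits (rad/s): [2.79, 2.79, 3.14, 3.14, 3.14, 3.14].

### API

Orientations are given as a unit quaternion [x, y, z, w].
In Python, from bench import read_state, get_image, job_done, search_frame, regions_of gives the robot as it stands.
- The arm moves only by the tool servo_tool, never from a script. Its arguments are lists of equal length, an entry for each row: "turn": the turn, a rotation vector about the world's x, y, z in rad, a list of three; "dp": the shift along the world's x, y, z in m, a list of three; "fingers": the finger opening in m, from 0 to 0.0854. In form: {"turn": [[rx, ry, rz], ...], "dp": [[tx, ty, tz], ...], "fingers": [fingers, ...]}. A call has exactly 5 rows; each row shifts and turns the pose as measured when the row begins; what a row does not reach is not made up. A row lasts 1/8 s, in which the tool goes at most 62.5 mm and 10.7 degrees, less where a joint would pass 70% of its speed; a pose out of reach is approached as far as the arm can. A call is refused whole if a number of a shift passes 0.0625 or a number of a turn 0.188, either way. A call with a gripper value outside its range is refused whole. The fingers move at their own pace and stop on an object; the grip force is fixed at half the most. Time passes only in rows, so rows that do not move let the fingers close, or fill a call up. It gives the time, the measured TCP pose, the force and the opening at its end, in the units of the state.
- read_state(): the state, without advancing time (a new reading comes with each control period).
- get_image(name): name is "side" or "top"; returns a dict with "img" (400x640x3 uint8, red, green, blue), "vfov" (degrees; the focal length in pixels is half the picture's height over the tangent of half this angle, whatever the lens; pixels are square), "cx", "cy" (the principal point, pixels), "k1" (the pictures are not rectified: a ray, as slopes to the right and down, at radius r is drawn at 1 + k1 r^2 times it, then the intrinsics apply), "world_from_camera" (4x4, takes a point from camera to world coordinates). Camera axes: x right, y down, z forward; pixel columns grow to the right and rows downward; lengths in mm; the calibration is good to about 2 mm. A picture is of the moment at which its call begins. There is no depth.
- job_done(): hands the job in, once; it reports no verdict.
Trained networks look in the newest picture that a camera, given by its name, has taken for a name from the list of things; names that differ only in an ending like _2 or _b are one class to them, and where a whole thing is asked for, a point or a joint stands for the part that bears it (a point fixed in the world has none). Each returns a list of dicts, best first, with "score" (0 to 1); they miss things now and then, are a little off and sometimes report something else, mostly with a low value. They report only what shows in the picture. A call takes as long as a camera call.
- search_frame(query, camera): "box" ([left, top, width, height] in pixels, round what is visible of it).
- regions_of(query, camera): "region" (400x640 bool, what is visible of it) and "box" ([left, top, width, height] in pixels, round what is visible of it).
The state is a dict: "clock": time; "joints": joint angles; "joint_vel": joint speeds; "joint_efforts": joint torques, N m; "position": TCP position; "ee_rot": TCP orientation; "contact_force": force on the tool from outside, world axes, zero at the start; "wrist_torque": the same for the moment, N m; "gripper_width": finger opening in mm.
Only numpy, scipy, OpenCV 4.12 (cv2) and the standard library are available. Lean on these libraries where they do the work, as an engineer would, in place of code of your own. Each camera call takes 0.05 s, during which the arm holds its last target. There are 200 camera calls.

## Working session

There is one attempt and no reset: what is moved stays moved. The work goes in short steps, Python scripts to look and compute and a tool call to move; the robot and the scene stay as the last step left them, time stands still between calls to the robot, and variables do not carry over. Pictures are saved under pics/ and viewed, about 8 in all and at most 12, crops included, and the job is handed in when it is done.

Besides the shell and the picture viewer there is one more tool, called as name(argument=value, ...) on one line, values as JSON. servo_tool: Moves the arm, as the interface text tells. Its arguments: {"type":"object","properties":{"turn":{"type":"array","items":{"type":"array","items":{"type":"number"}}},"dp":{"type":"array","items":{"type":"array","items":{"type":"number"}}},"fingers":{"type":"array","items":{"type":"number"}}},"required":["turn","dp","fingers"]}

```bash
mkdir -p pics; cat > h.py <<'E'
import numpy as np, cv2
from bench import *
def save(c,fn):
    d=get_image(c); cv2.imwrite(fn,d["img"][:,:,::-1]); return d
def K(d):
    f=200/np.tan(np.radians(d["vfov"])/2); return f
def ray(d,u,v):
    f=K(d); p=np.array([(u-d["cx"])/f,(v-d["cy"])/f]); q=p.copy()
    for _ in range(20): q=p/(1+d["k1"]*(q@q))
    T=np.array(d["world_from_camera"]); r=T[:3,:3]@np.array([q[0],q[1],1]); return T[:3,3],r/np.linalg.norm(r)
def atz(d,u,v,z):
    o,r=ray(d,u,v); return o+r*(z-o[2])/r[2]
def proj(d,P):
    T=np.array(d["world_from_camera"]); c=T[:3,:3].T@(np.array(P,float)-T[:3,3]); s=c[:2]/c[2]
    s=s*(1+d["k1"]*(s@s)); return s*K(d)+[d["cx"],d["cy"]]
def tri(d1,p1,d2,p2):
    o1,r1=ray(d1,*p1);o2,r2=ray(d2,*p2)
    A=np.c_[r1,-r2]; t=np.linalg.lstsq(A,o2-o1,rcond=None)[0]
    a=o1+r1*t[0];b=o2+r2*t[1]; return (a+b)/2,np.linalg.norm(a-b)
E
python3 - <<'E'
from h import *
s=read_state();print(s)
for c in("side","top"):
    d=save(c,f"pics/{c}0.png"); print(c,d["vfov"],d["cx"],d["cy"],d["k1"],np.round(d["world_from_camera"],3).tolist())
    for q in("drum","drum_grip","disc","holder","unit","hub_mouth","ejector"):
        print(c,q,[(np.round(x["box"],1).tolist(),round(x["score"],2)) for x in search_frame(q,c)[:3]])
E
```

```text
{'clock': 0.0, 'joints': array([-9.08407405e-01,  3.85544535e-01,  6.60814462e-03, -5.08003123e-04,
       -1.19402216e+00, -2.58605832e-01]), 'joint_vel': array([-0.00082134, -0.00042505, -0.0013096 , -0.00055411, -0.00105973,
       -0.00049874]), 'joint_efforts': array([-8.37505086e-04, -3.92291236e+01,  1.88398039e+01,  4.18635160e+00,
       -4.72325875e-03,  6.88139210e-06]), 'position': array([ 245.3455714 , -574.17756915,  230.220603  ]), 'ee_rot': array([-2.00430885e-01,  9.79707219e-01,  1.07340738e-03, -2.68947566e-04]), 'contact_force': array([0.41206962, 0.03930836, 0.17896262]), 'wrist_torque': array([-0.06751573,  0.00298657,  0.03050436]), 'gripper_width': 85.47462899932448}
side 53.73087883619266 319.0077004057919 198.2420427733418 -0.08329796942690415 [[-0.89, -0.281, 0.359, 247.307], [-0.455, 0.528, -0.717, 799.063], [0.012, -0.801, -0.598, 771.291], [0.0, 0.0, 0.0, 1.0]]
side drum [([342.5, 242.0, 18.8, 28.6], 0.75)]
side drum_grip [([345.9, 240.1, 17.1, 31.4], 0.57)]
side disc [([323.6, 278.9, 22.8, 29.2], 0.75)]
side holder [([308.1, 257.1, 64.9, 80.0], 0.61)]
side unit [([342.8, 163.3, 63.4, 53.7], 0.7)]
side hub_mouth [([339.3, 168.2, 71.8, 49.6], 0.72)]
side ejector []
top 43.60331721327205 320.5744701703299 196.46183808132358 0.03632645064296556 [[-0.074, -0.975, 0.209, 311.762], [-0.997, 0.071, -0.02, 25.171], [0.004, -0.21, -0.978, 1582.258], [0.0, 0.0, 0.0, 1.0]]
top drum [([262.5, 241.4, 16.5, 15.6], 0.65)]
top drum_grip [([163.3, 218.2, 18.0, 58.7], 0.68), ([266.7, 242.1, 13.1, 17.2], 0.67)]
top disc [([224.2, 246.5, 21.4, 18.5], 0.61)]
top holder [([213.9, 236.3, 78.6, 34.5], 0.58)]
top unit [([365.8, 190.4, 58.5, 58.1], 0.64)]
top hub_mouth [([363.8, 190.9, 60.8, 59.6], 0.79)]
top ejector [([328.5, 119.5, 14.6, 73.0], 0.36)]
```

```bash
python3 - <<'E'
import cv2,numpy as np
t=cv2.imread("pics/top0.png");s=cv2.imread("pics/side0.png")
cv2.imwrite("pics/v1.png",cv2.resize(np.vstack([t[60:340,100:560],s[60:390,100:560]]),None,fx=.98,fy=.98))
a=cv2.resize(t[225:285,205:305],None,fx=4,fy=4,interpolation=cv2.INTER_CUBIC)
b=cv2.resize(t[180:260,350:440],None,fx=4,fy=4,interpolation=cv2.INTER_CUBIC)
c=cv2.resize(s[150:230,330:430],None,fx=4,fy=4,interpolation=cv2.INTER_CUBIC)
e=cv2.resize(s[230:340,290:390],None,fx=2.5,fy=2.5,interpolation=cv2.INTER_CUBIC)
o=np.zeros((600,800,3),np.uint8)
o[:240,:400]=a;o[:320,420:780]=b;o[245:565,:400]=c;o[323:598,420:670]=e
cv2.imwrite("pics/v2.png",o)
E
```

```text
(no output)
```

View pics/v1.png

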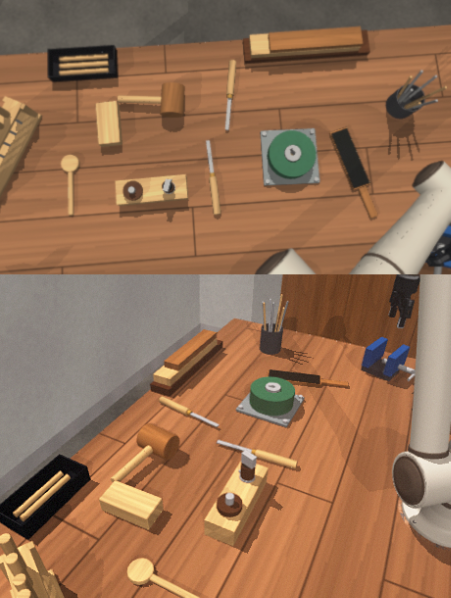

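View pics/v2.png

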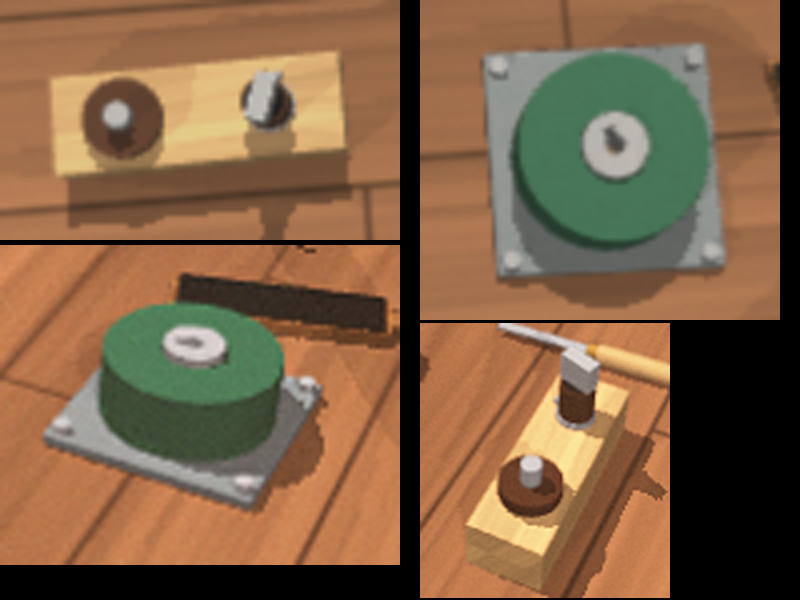

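```bash
cat > fit.py <<'E'
from h import *
from scipy.optimize import minimize
def box(x,y,yaw,z0,z1,lx=18,ly=8,ox=0):
    c,s=np.cos(yaw),np.sin(yaw)
    return [(x+c*a-s*b,y+s*a+c*b,z) for a in(ox-lx,ox+lx) for b in(-ly,ly) for z in(z0,z1)]
def sil(d,P,off,n,S=8):
    q=np.array([proj(d,p) for p in P]); q=((q-off+.5)*S).astype(np.float32)
    m=np.zeros((n[1]*S,n[0]*S),np.uint8); cv2.fillConvexPoly(m,np.round(cv2.convexHull(q)).astype(np.int32),255)
    return cv2.resize(m,n,interpolation=cv2.INTER_AREA)/255.
E
python3 - <<'E'
from fit import *
D={c:get_image(c) for c in("top","side")}
win={"top":(258,236,26,26),"side":(336,234,30,44)}
# grey (low saturation, bright) measure
obs={}
for c,(u,v,w,h) in win.items():
    im=D[c]["img"][v:v+h,u:u+w].astype(float)
    sat=im.max(2)-im.min(2); obs[c]=((sat<28)&(im.mean(2)>110)).astype(float)
    print(c);
    for r in range(h): print("".join("#" if o else "." for o in obs[c][r]), " ".join("%3d"%g for g in im[r].mean(1)))
E
```

```text
top
.......................... 111 111 111 112 111 111 111 112 112 112 111 111 112 112 112 111 112 112 112 113 113 113 113 112 111 112
.......................... 111 112 111 111 111 111 111 112 111 112 111 111 111 111 111 111 111 111 110 111 111 113 113 114 115 115
.......................... 111 110 111 110 111 110 111 111 110 111 112 113 115 115 115 116 118 119 123 123 124 132 135 144 146 147
.......................... 113 113 114 116 116 118 119 122 122 124 134 137 149 151 150 152 164 167 177 179 177 172 171 171 172 172
.......................... 135 137 147 149 151 162 165 175 177 177 177 178 179 179 179 179 180 181 181 175 174 172 172 173 173 172
.......................... 176 176 177 178 178 178 180 180 181 181 181 181 181 178 181 181 181 179 173 170 170 170 170 170 171 170
.......................... 179 178 179 179 179 179 179 180 180 180 180 182 178 160 181 182 178 169 170 170 171 171 170 169 168 167
...........######......... 178 179 179 179 178 180 179 180 181 180 177 189 183 184 192 181 163 141 168 171 169 169 166 163 161 161
...........######......... 180 180 181 181 181 1
[... 8258 characters left out ...]
 197 195 197 205 201 202 199 207 204 190 185 192 191 161 135 127 125 127 127 129 125 124 122 102
.............................. 197 206 205 204 201 198 195 195 201 203 200 200 200 201 204 210 213 214 213 201 155 117 122 121 128 128 127 122 113  99
.............................. 201 202 201 202 203 195 198 199 203 202 199 199 202 201 204 210 213 208 209 210 187 172 175 152 123 123 121 120 105  94
.............................. 201 203 203 204 196 199 199 200 204 199 200 199 200 203 207 210 209 209 211 200 195 197 201 191 181 176 175 137  97  93
.............................. 202 201 205 203 200 197 199 198 199 200 204 201 201 204 210 211 211 212 209 195 191 195 200 199 197 198 190 131  92  96
```

```bash
cat > drumfit.py <<'E'
from fit import *
D={c:get_image(c) for c in("top","side")}
win={"top":(258,236,26,26),"side":(336,234,30,44)}
obs={};W={}
for c,(u,v,w,h) in win.items():
    im=D[c]["img"][v:v+h,u:u+w].astype(float)
    sat=im.max(2)-im.min(2); obs[c]=((sat<28)&(im.mean(2)>110)).astype(float);W[c]=np.ones((h,w))
    if c=="side":
        W[c][24:]=0; W[c][:6,:13]=0;W[c][:4]=0
    else: W[c][:,16:]=0
def cost(p,cs=("top","side")):
    e=0
    for c in cs:
        u,v,w,h=win[c]; e+=(W[c]*(sil(D[c],box(p[0],p[1],p[2],101+p[3],133+p[3]),np.array([u,v]),(w,h))-obs[c])**2).sum()
    return e
x0=atz(D["top"],270.5,245.5,133); print("x0",x0)
for cs,z in((("top","side"),1),(("top",),0),(("side",),0)):
  best=None
  for yaw in(-.5,-.2,.1):
    f=(lambda q:cost([q[0],q[1],q[2],q[3] if z else 0],cs))
    r=minimize(f,[x0[0],x0[1],yaw,0],method="Nelder-Mead",options=dict(initial_simplex=[[x0[0],x0[1],yaw,0],[x0[0]+8,x0[1],yaw,0],[x0[0],x0[1]+8,yaw,0],[x0[0],x0[1],yaw+.3,0],[x0[0],x0[1],yaw,5]]))
    if best is None or r.fun<best.fun: best=r
  print(cs,np.round(best.x,3),best.fun)
# hub
d=D["top"]
for name,c in(("hub","top"),("hub","side")):
    d=D[c]; b=search_frame("unit",c)[0]["box"]; cx,cy=b[0]+b[2]/2,b[1]+b[3]/2
    u,v=int(cx)-20,int(cy)-25; im=d["img"][v:v+44,u:u+40].astype(float)
    sat=im.max(2)-im.min(2); m=((sat<35)).astype(np.uint8)
    n,l,st,ce=cv2.connectedComponentsWithStats(m)
    k=1+np.argmax([s[4] if s[0]>0 and s[1]>0 and s[0]+s[2]<40 and s[1]+s[3]<44 else 0 for s in st[1:]])
    cn=max(cv2.findContours((l==k).astype(np.uint8),cv2.RETR_EXTERNAL,cv2.CHAIN_APPROX_NONE)[0],key=cv2.contourArea)
    mm=np.zeros_like(m);cv2.drawContours(mm,[cn],-1,1,-1); ys,xs=np.nonzero(mm); pc=(xs.mean()+u,ys.mean()+v)
    print(c,"hub px",pc,st[k],"at z77",atz(d,*pc,77))
    sub=im[st[k][1]-1:st[k][1]+st[k][3]+1,st[k][0]-1:st[k][0]+st[k][2]+1].mean(2)
    print("origin",u+st[k][0]-1,v+st[k][1]-1)
    for r in sub: print(" ".join("%3d"%g for g in r))
    g=im.mean(2); dk=np.where(mm,np.clip(150-g,0,None),0); dk=dk*cv2.erode(mm,np.ones((3,3)))
    print("dark centroid",(dk.sum(0)@np.arange(40))/dk.sum()+u,(dk.sum(1)@np.arange(44))/dk.sum()+v)
    if c=="top": pt=pc
    else: print("tri hub",tri(D["top"],pt,d,pc))
# unit yaw/holder centre check
for c in D: print(c,"scale",proj(D[c],[600,-150,77]))
E
python3 drumfit.py
```

```text
x0 [486.97156667 151.46859824 133.        ]
('top', 'side') [477.892 153.281  -0.551   2.766] 34.6880276816609
('top',) [ 4.80779e+02  1.54480e+02 -4.39000e-01  1.31280e+01] 12.294840445982313
('side',) [478.242 150.84   -0.581   9.96 ] 14.422698961937716
top hub px (np.float64(398.4646840148699), np.float64(215.98513011152417)) [ 15  13  18  19 268] at z77 [ 555.35587961 -237.88551162   77.        ]
origin 389 206
 92  92  92  91  91  91  93  93  93  93  92  92  92  90  91  91  92  93  93  94
 93  93  92  91  92  92  98 100 104 107 107 102  92  87  86  90  92  92  92  94
 93  93  93  92  94 104 129 134 165 174 173 156 127 109  96  88  87  90  91  93
 92  93  93  95 113 143 169 175 179 182 181 179 177 174 145 107  89  86  91  93
 92  92  93 116 165 176 179 180 176 176 181 181 183 183 177 145 107  89  91  92
 92  92  97 161 179 179 177 170 141 144 174 181 182 183 183 178 144 101  87  92
 91  91 126 169 179 178 161 113  91 126 168 180 182 183 184 182 171 120  90  90
 90  92 159 178 180 178 172 112  77  87 131 168 181 183 184 183 175 141 101  91
 93 113 166 180 180 180 175 132  85  76  
[... 1775 characters left out ...]
100  94 118 173 198 209 208 208 210 209 209 210 210 212 212 209 188 107  83 103
101 100 111 115 155 190 198 199 204 204 210 206 207 204 202 176 109  61  90 100
104  98 103 114 113 111 118 160 177 189 197 197 187 165 145 119  93  70  89 101
 99  97 101  98 108 110 113 112 118 119 122 121 122 118 111 111  89  67  86  97
 97 100 100  97 100 102 103 103 112 119 121 122 121 101  80  94 100 102 100 104
 99  98  97 100  99  95  99 100 101  99 102 103 101  99  98 103 100 100  97  97
dark centroid 378.5219895287958 177.15340314136125
tri hub (array([ 555.01795979, -238.66902694,   73.48255077]), np.float64(1.83127040960523))
top scale [368.41144006 203.73103508]
side scale [354.50825742 184.11517422]
```

```bash
cat > fit2.py <<'E'
from fit import *
D={c:get_image(c) for c in("top","side")}
S=4
def crop(c,u,v,w,h):
    im=cv2.resize(D[c]["img"][v:v+h,u:u+w],None,fx=S,fy=S,interpolation=cv2.INTER_CUBIC).astype(float)
    return im,im.max(2)-im.min(2),im.mean(2)
def ras(c,polys,u,v,w,h):
    m=np.zeros((h*S,w*S),np.uint8)
    for P,val in polys:
        q=np.array([proj(D[c],p) for p in P]); q=(q-[u,v]+.5)*S-.5
        cv2.fillPoly(m,[np.round(q*16).astype(np.int32)],val,shift=4)
    return m>0
def plate(p,z,lx=18,ly=8):
    c,s=np.cos(p[2]),np.sin(p[2]); return [(p[0]+c*a-s*b,p[1]+s*a+c*b,z) for a,b in((-lx,-ly),(lx,-ly),(lx,ly),(-lx,ly))]
def circ(p,r,z): 
    t=np.linspace(0,2*np.pi,49)[:-1]; return [(p[0]+r*np.cos(a),p[1]+r*np.sin(a),z) for a in t]
def slot(p,z):
    c,s=np.cos(p[2]),np.sin(p[2]); return [(p[0]+c*a-s*b,p[1]+s*a+c*b,z) for a,b in((0,-4.5),(14.5,-4.5),(14.5,4.5),(0,4.5))]
def run(name,c,win,obs,wt,model,x0s):
    best=None
    f=lambda p:(wt*(ras(c,model(p),*win)!=obs)).sum()/S**2
    for x0 in x0s:
        x0=np.array(x0,float); r=minimize(f,x0,method="Nelder-Mead",options=dict(initial_simplex=[x0,x0+[6,0,0],x0+[0,6,0],x0+[0,0,.25]],maxiter=400))
        if best is None or r.fun<best.fun: best=r
    print(name,c,np.round(best.x,3),"cost px",round(best.fun,2),"of",obs.sum()/S**2); return best.x
R={}
w=(258,236,26,26); im,sat,g=crop("top",*w); o=(sat<32)&(g>143); wt=np.ones_like(g); wt[:,18*S:]=0
R["bt"]=run("bar","top",w,o,wt,lambda p:[(plate(p,133),1)],[(480,153,y) for y in(-.6,-.4,-.2)])
w=(336,234,30,44); im,sat,g=crop("side",*w); o=(sat<40)&(g>168); wt=np.ones_like(g); wt[16*S:]=0;wt[:6*S,:12*S]=0;wt[:3*S]=0; wt[:9*S,22*S:]=0
R["bs"]=run("bar","side",w,o,wt,lambda p:[(plate(p,133),1)],[(480,153,y) for y in(-.6,-.4,-.2)])
for c,w,th in(("top",(386,203,26,26),138),("side",(366,166,26,20),155)):
    im,sat,g=crop(c,*w); o=g>th; wt=np.ones_like(g)
    R["h"+c]=run("hub",c,w,o,wt,lambda p:[(circ(p,25,77),1),(circ(p,7.75,77),0),(slot(p,77),0)],[(555,-238,y) for y in(-.4,0,.4,.8)])
cv=lambda k:k
def tz(a,b,z):
    p,e=tri(D["top"],proj(D["top"],[*R[a][:2],z]),D["side"],proj(D["side"],[*R[b][:2],z])); print("tri",np.round(p,1),"gap",round(e,2))
tz("bt","bs",133); tz("htop","hside",77)
# overlays
k=8;out=[]
for c,w,P in(("top",(258,236,36,26),"bt"),("side",(330,234,36,44),"bt"),("top",(386,203,26,26),"htop")):
    u,v,ww,hh=w; im=cv2.resize(D[c]["img"][v:v+hh,u:u+ww],None,fx=k,fy=k,interpolation=cv2.INTER_CUBIC)[:,:,::-1].copy()
    p=R[P]
    if P=="bt":
        q2=lambda s:[(p[0]+s*(a*np.cos(p[2])-b*np.sin(p[2])),p[1]+s*(a*np.sin(p[2])+b*np.cos(p[2])),58) for a,b in((19,-3),(27.5,-3),(27.5,3),(19,3))]
        L=[(plate(p,133),(0,255,0)),(circ(p,20,61),(255,0,0)),(q2(1),(0,0,255)),(q2(-1),(255,0,255))]
    else: L=[(circ(p,25,77),(0,255,0)),(circ(p,7.75,77),(255,0,0)),(slot(p,77),(0,0,255))]
    for poly,col in L:
        q=np.array([proj(D[c],x) for x in poly]); q=(q-[u,v]+.5)*k-.5
        cv2.polylines(im,[np.round(q).astype(np.int32)],True,col,1)
    out.append(im)
o=np.zeros((560,800,3),np.uint8)
o[:208,:288]=out[0];o[:352,300:588]=out[1];o[352:560,:208]=out[2]
cv2.imwrite("pics/v3.png",o)
E
python3 fit2.py
```

```text
bar top [ 4.79270e+02  1.54073e+02 -3.49000e-01] cost px 12.0 of 60.0625
bar side [ 4.77608e+02  1.54505e+02 -3.51000e-01] cost px 24.0 of 125.0625
hub top [ 5.57045e+02 -2.38100e+02  3.60000e-01] cost px 9.31 of 178.625
hub side [ 5.54515e+02 -2.38951e+02  2.19000e-01] cost px 8.88 of 96.125
tri [478.6 154.  132.4] gap 1.51
tri [ 555.7 -238.3   77.4] gap 2.63
```

View pics/v3.png

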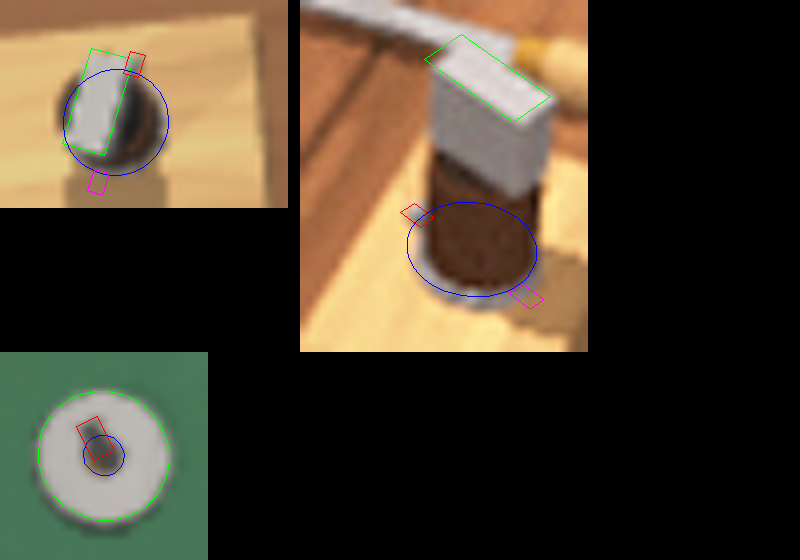

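servo_tool(turn=[[0,0,-0.058],[0,0,-0.058],[0,0,-0.058],[0,0,-0.058],[0,0,-0.058]], dp=[[0.018,0.056,0],[0.018,0.056,0],[0.018,0.056,0],[0.018,0.056,0],[0.018,0.056,0]], fingers=[0.085,0.085,0.085,0.085,0.085])

```text
clock: 1.82
position: [336.4, -290.7, 230.1]
ee_rot: [-0.048, 0.999, -0.001, 0.0]
contact_force: [1.0, 0.5, -0.2]
gripper_width: 85.0
```

servo_tool(turn=[[0,0,-0.055],[0,0,-0.055],[0,0,-0.055],[0,0,-0.055],[0,0,-0.055]], dp=[[0.0178,0.0556,0],[0.0178,0.0556,0],[0.0178,0.0556,0],[0.0178,0.0556,0],[0.0178,0.0556,0]], fingers=[0.085,0.085,0.085,0.085,0.085])

```text
clock: 2.45
position: [427.3, -3.3, 232.8]
ee_rot: [0.093, 0.996, -0.001, 0.004]
contact_force: [0.6, -1.3, -0.1]
gripper_width: 84.6
```

servo_tool(turn=[[0,0,-0.055],[0,0,-0.055],[0,0,-0.055],[0,0,0],[0,0,0]], dp=[[0.0178,0.0556,0],[0.0178,0.0556,0],[0.0178,0.0556,0],[0,0,0],[0,0,0]], fingers=[0.085,0.085,0.085,0.085,0.085])

```text
clock: 3.08
position: [482.2, 173.4, 233.7]
ee_rot: [0.174, 0.985, -0.0, 0.006]
contact_force: [-0.1, -0.8, -0.1]
gripper_width: 84.7
```

servo_tool(turn=[[0.002,0.012,0],[0,0,0],[0,0,0],[0,0,0],[0,0,0]], dp=[[-0.0036,-0.0194,-0.03],[0,0,-0.04],[0,0,-0.015],[0,0,0],[0,0,0]], fingers=[0.085,0.085,0.085,0.085,0.085])

```text
clock: 3.7
position: [478.1, 148.7, 149.4]
ee_rot: [0.177, 0.984, 0.001, 0.001]
contact_force: [0.2, -0.0, 0.5]
gripper_width: 84.8
```

servo_tool(turn=[[0,0,0],[0,0,0],[0,0,0],[0,0,0],[0,0,0]], dp=[[0.0005,0.005,0],[0,0,-0.015],[0,0,0],[0,0,0],[0,0,0]], fingers=[0.085,0.085,0.085,0.085,0.085])

```text
clock: 4.32
position: [479.5, 154.5, 135.2]
ee_rot: [0.177, 0.984, 0.002, 0.003]
contact_force: [1.2, 1.1, 0.4]
gripper_width: 84.9
```

```bash
python3 - <<'E'
from h import *
s=read_state();print(s["position"],s["ee_rot"])
a=save("top","pics/t4.png");b=save("side","pics/s4.png")
t=cv2.resize(cv2.imread("pics/t4.png")[220:280,230:310],None,fx=5,fy=5,interpolation=cv2.INTER_CUBIC)
u=cv2.resize(cv2.imread("pics/s4.png")[180:280,310:390],None,fx=5,fy=5,interpolation=cv2.INTER_CUBIC)
o=np.zeros((500,800,3),np.uint8);o[:300,:400]=t;o[:,400:]=u;cv2.imwrite("pics/v4.png",o)
E
```

```text
[479.52351823 154.5486381  135.24023094] [0.17676029 0.98424689 0.00249156 0.00276692]
```

View pics/v4.png

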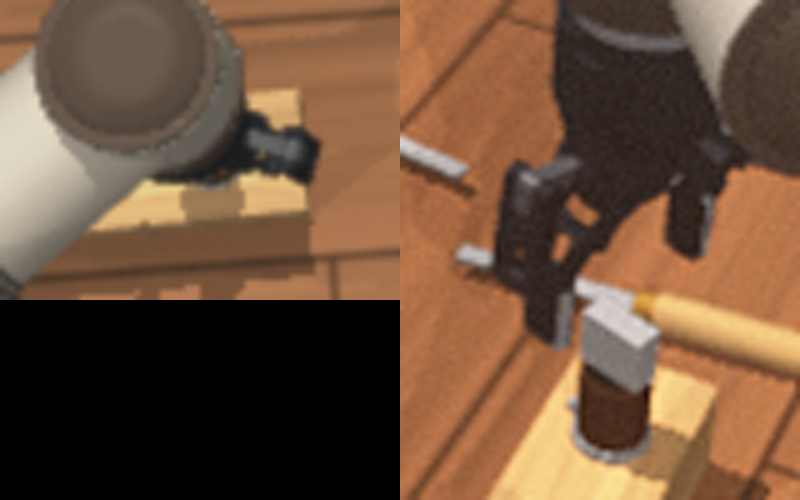

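servo_tool(turn=[[0,0.005,0],[0,0,0],[0,0,0],[0,0,0],[0,0,0]], dp=[[-0.0005,0,-0.015],[0,0,-0.015],[0,0,0],[0,0,0],[0,0,0]], fingers=[0.085,0.085,0.085,0.05,0.05])

```text
clock: 5.05
position: [478.9, 154.5, 103.2]
ee_rot: [0.177, 0.984, 0.002, -0.0]
contact_force: [0.8, 0.1, 0.3]
gripper_width: 51.3
```

servo_tool(turn=[[0,0,0],[0,0,0],[0,0,0],[0,0,0],[0,0,0]], dp=[[0,0,0.0025],[0,0,0],[0,0,0],[0,0,0],[0,0,0]], fingers=[0.05,0.03,0.0,0.0,0.0])

```text
clock: 5.68
position: [479.4, 154.6, 106.9]
ee_rot: [0.177, 0.984, 0.003, 0.001]
contact_force: [0.4, -0.0, -0.3]
gripper_width: 15.1
```

servo_tool(turn=[[0,0,0],[0,0,0],[0,0,0],[0,0,0],[0,0,0]], dp=[[0,0,0],[0,0,0],[0,0,0],[0,0,0],[0,0,0]], fingers=[0,0,0,0,0])

```text
clock: 6.3
position: [479.4, 154.6, 106.9]
ee_rot: [0.177, 0.984, 0.003, 0.001]
contact_force: [0.8, -0.2, 0.2]
gripper_width: 14.8
```

servo_tool(turn=[[0,0,0],[0,0,0],[0,0,0],[0,0,0],[0,0,0]], dp=[[0,0,0.003],[0,0,0.003],[0,0,0.004],[0,0,0.005],[0,0,0.005]], fingers=[0,0,0,0,0])

```text
clock: 6.92
position: [478.7, 154.4, 126.2]
ee_rot: [0.177, 0.984, 0.002, -0.0]
contact_force: [0.1, -0.6, -1.2]
gripper_width: 14.6
```

servo_tool(turn=[[0,0,0],[0,0,0],[0,0,0],[0,0,0],[0,0,0]], dp=[[0,0,0.008],[0,0,0.01],[0,0,0.01],[0,0,0.01],[0,0,0.01]], fingers=[0,0,0,0,0])

```text
clock: 7.55
position: [478.1, 154.1, 178.8]
ee_rot: [0.177, 0.984, 0.002, -0.0]
contact_force: [-0.2, 1.7, -1.3]
gripper_width: 14.8
```

servo_tool(turn=[[0,0,0],[0,0,0.09],[0,0,0.1],[0,0,0.1],[0,0,0.1]], dp=[[0,0,0.035],[0.006,-0.03,0],[0.011,-0.05,0],[0.011,-0.056,0],[0.011,-0.056,0]], fingers=[0,0,0,0,0])

```text
clock: 8.18
position: [518.5, -39.2, 218.8]
ee_rot: [-0.028, 1.0, 0.003, 0.002]
contact_force: [1.3, 0.0, -1.4]
gripper_width: 15.0
```

servo_tool(turn=[[0,0,0.1],[0,0,0.1],[0,0,0.05],[0,0,0],[0,0,0]], dp=[[0.011,-0.056,0],[0.011,-0.056,0],[0.011,-0.045,0],[0.006,-0.025,0],[0,0,0]], fingers=[0,0,0,0,0])

```text
clock: 8.8
position: [557.8, -231.2, 219.9]
ee_rot: [-0.154, 0.988, 0.004, 0.001]
contact_force: [-0.9, 0.5, -1.9]
gripper_width: 14.9
```

servo_tool(turn=[[-0.008,0,0],[0,0,0],[0,0,0],[0,0,0],[0,0,0]], dp=[[-0.001,-0.007,-0.015],[0,0,-0.01],[0,0,0],[0,0,0],[0,0,0]], fingers=[0,0,0,0,0])

```text
clock: 9.43
position: [556.0, -235.6, 193.0]
ee_rot: [-0.156, 0.988, 0.0, -0.0]
contact_force: [0.1, -0.2, -2.3]
gripper_width: 15.1
```

```bash
python3 - <<'E'
from h import *
s=read_state();print(s["position"],s["ee_rot"])
a=save("top","pics/t5.png");b=save("side","pics/s5.png")
t=cv2.resize(cv2.imread("pics/t5.png")[180:250,355:440],None,fx=5,fy=5,interpolation=cv2.INTER_CUBIC)
im=cv2.imread("pics/s5.png");u=cv2.resize(im[110:200,340:420],None,fx=6,fy=6,interpolation=cv2.INTER_CUBIC)
p=s["position"]; off=101.9
def P(q): return tuple(np.round((proj(b,q)-[340,110]+.5)*6-.5).astype(int))
def circ(x,y,z,r,col): cv2.polylines(u,[np.array([P([x+r*np.cos(a),y+r*np.sin(a),z]) for a in np.linspace(0,6.28,40)])],True,col,1)
circ(554.5,-239,77,25,(0,255,0));circ(554.5,-239,77,7.75,(255,0,0))
z=p[2]-off
circ(p[0],p[1],z+50,20,(0,0,255));circ(p[0],p[1],z,7,(0,0,255))
o=np.zeros((540,800,3),np.uint8);o[:350,:320]=t[:,:320];o[:,320:]=u;cv2.imwrite("pics/v5.png",o)
E
```

```text
[ 555.97846449 -235.55133748  192.96914738] [-1.55612523e-01  9.87818082e-01  5.78390376e-05 -4.20330587e-04]
```

View pics/v5.png

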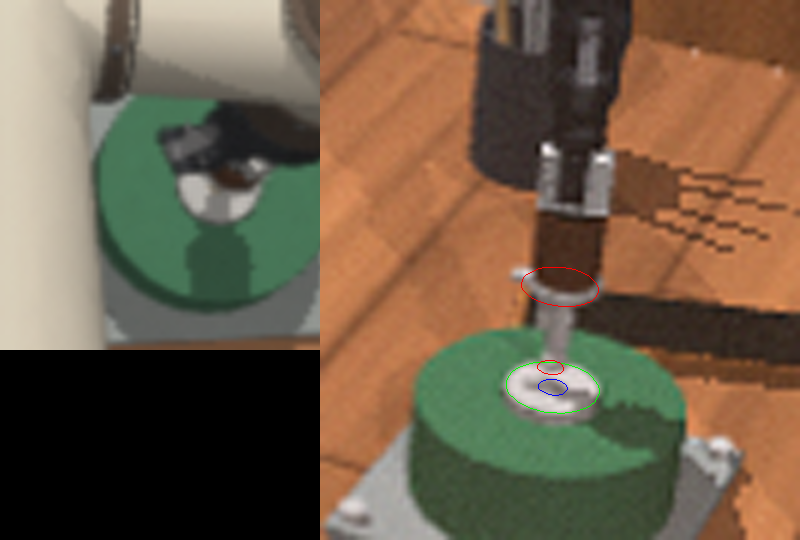

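servo_tool(turn=[[0,0,0],[0,0,0],[0,0,0],[0,0,0],[0,0,0]], dp=[[0.0007,-0.0027,0],[0,0,0],[0,0,-0.005],[0,0,-0.003],[0,0,0]], fingers=[0,0,0,0,0])

```text
clock: 10.15
position: [556.8, -238.7, 184.8]
ee_rot: [-0.155, 0.988, -0.0, -0.0]
contact_force: [0.1, -0.7, -1.9]
gripper_width: 14.5
```

servo_tool(turn=[[0,0,0],[0,0,0],[0,0,0],[0,0,0],[0,0,0]], dp=[[0,0.0004,-0.003],[0,0,-0.003],[0,0,-0.002],[0,0,-0.002],[0,0,0]], fingers=[0,0,0,0,0])

```text
clock: 10.78
position: [556.7, -238.0, 174.1]
ee_rot: [-0.155, 0.988, 0.0, -0.0]
contact_force: [-1.7, -0.0, -1.9]
gripper_width: 14.9
```

servo_tool(turn=[[0,0,0],[0,0,0],[0,0,0],[0,0,0],[0,0,0]], dp=[[0,0,-0.002],[0,0,-0.002],[0,0,-0.003],[0,0,-0.003],[0,0,0]], fingers=[0,0,0,0,0])

```text
clock: 11.4
position: [556.7, -238.0, 163.3]
ee_rot: [-0.155, 0.988, 0.0, -0.0]
contact_force: [-0.1, 0.1, -2.9]
gripper_width: 14.7
```

servo_tool(turn=[[0,0,0],[0,0,0],[0,0,0],[0,0,0],[0,0,0]], dp=[[0,0,-0.003],[0,0,-0.003],[0,0,-0.002],[0,0,-0.002],[0,0,0]], fingers=[0,0,0,0,0])

```text
clock: 12.02
position: [556.7, -238.0, 152.6]
ee_rot: [-0.155, 0.988, 0.0, -0.0]
contact_force: [-0.7, 0.1, -2.6]
gripper_width: 15.3
```

servo_tool(turn=[[0,0,0],[0,0,0],[0,0,0],[0,0,0],[0,0,0]], dp=[[0,0,-0.003],[0,0,-0.003],[0,0,-0.003],[0,0,-0.003],[0,0,0]], fingers=[0,0,0,0,0])

```text
clock: 12.65
position: [556.7, -238.0, 139.7]
ee_rot: [-0.155, 0.988, 0.0, -0.0]
contact_force: [-0.4, -1.1, -1.9]
gripper_width: 15.0
```

servo_tool(turn=[[0,0,0],[0,0,0],[0,0,0],[0,0,0],[0,0,0]], dp=[[0,0,-0.002],[0,0,-0.002],[0,0,-0.002],[0,0,-0.001],[0,0,0]], fingers=[0,0,0,0,0])

```text
clock: 13.28
position: [557.0, -238.0, 135.0]
ee_rot: [-0.156, 0.988, -0.0, 0.0]
contact_force: [-0.9, 1.5, 1.2]
gripper_width: 14.7
```

servo_tool(turn=[[0,0,0],[0,0,0],[0,0,0],[0,0,0],[0,0,0]], dp=[[0,0,-0.002],[0,0,-0.002],[0,0,-0.002],[0,0,-0.002],[0,0,-0.001]], fingers=[0,0,0,0,0])

```text
clock: 13.9
position: [557.2, -238.1, 129.0]
ee_rot: [-0.156, 0.988, -0.001, 0.001]
contact_force: [-2.1, 2.9, 8.8]
gripper_width: 15.1
```

servo_tool(turn=[[0,0,0],[0,0,0],[0,0,0],[0,0,0],[0,0,0]], dp=[[0,0,-0.002],[0,0,-0.002],[0,0,-0.003],[0,0,-0.003],[0,0,-0.003]], fingers=[0,0,0,0,0])

```text
clock: 14.52
position: [557.5, -238.2, 128.8]
ee_rot: [-0.158, 0.987, -0.003, 0.002]
contact_force: [-5.2, 5.1, 15.3]
gripper_width: 15.6
```

```bash
python3 - <<'E'
from h import *
s=read_state();print(s["position"],s["ee_rot"],s["contact_force"],s["wrist_torque"],s["gripper_width"])
a=save("top","pics/t6.png");b=save("side","pics/s6.png")
t=cv2.resize(cv2.imread("pics/t6.png")[180:250,355:440],None,fx=5,fy=5,interpolation=cv2.INTER_CUBIC)
im=cv2.imread("pics/s6.png");u=cv2.resize(im[110:200,340:420],None,fx=6,fy=6,interpolation=cv2.INTER_CUBIC)
o=np.zeros((540,800,3),np.uint8);o[:350,:320]=t[:,:320];o[:,320:]=u;cv2.imwrite("pics/v6.png",o)
E
```

```text
[ 557.49951011 -238.24744705  128.82898645] [-0.15847685  0.98735551 -0.003341    0.00174058] [-5.1711916   5.08967845 15.2860291 ] [ 1.78361578  1.98334263 -0.00240321] 15.640463233782556
```

View pics/v6.png

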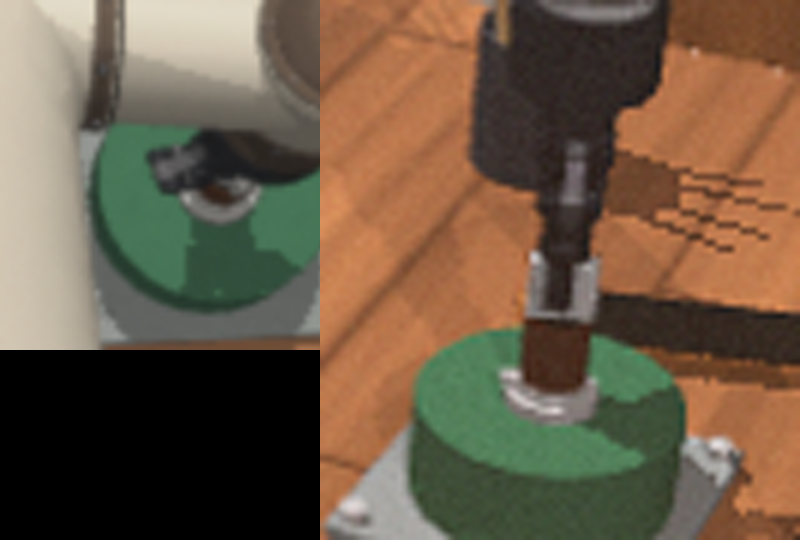

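servo_tool(turn=[[0.006,0.004,0],[0.003,0.002,0],[0.002,0.001,0],[0,0,0],[0,0,0]], dp=[[-0.0008,0.0003,-0.003],[-0.0005,0.0002,-0.004],[-0.0003,0,-0.004],[-0.0003,0,-0.005],[-0.0003,0,-0.005]], fingers=[0,0,0,0,0])

```text
clock: 15.25
position: [557.6, -238.5, 128.8]
ee_rot: [-0.162, 0.987, -0.002, 0.003]
contact_force: [-8.5, 6.7, 25.5]
gripper_width: 15.0
```

servo_tool(turn=[[0.003,0.007,-0.006],[0.003,0.006,-0.003],[0.002,0.005,-0.002],[0.002,0.005,0],[0.002,0.005,0]], dp=[[-0.002,0.0015,-0.004],[-0.002,0.0015,-0.004],[-0.002,0.0015,-0.004],[-0.002,0.0015,-0.004],[-0.002,0.0015,-0.004]], fingers=[0,0,0,0,0])

```text
clock: 15.88
position: [557.2, -237.9, 128.8]
ee_rot: [-0.161, 0.987, -0.005, 0.003]
contact_force: [-2.4, 0.6, 16.8]
gripper_width: 14.9
```

servo_tool(turn=[[0.012,0.01,0],[0.012,0.01,0],[0.012,0.01,0],[0.012,0.01,0],[0.012,0.01,0]], dp=[[-0.002,0.001,-0.005],[-0.002,0.001,-0.005],[-0.002,0.001,-0.005],[-0.002,0.001,-0.005],[-0.002,0.001,-0.005]], fingers=[0,0,0,0,0])

```text
clock: 16.5
position: [558.0, -239.8, 129.1]
ee_rot: [-0.166, 0.986, 0.016, -0.004]
contact_force: [-5.3, 4.0, 20.5]
gripper_width: 15.0
```

```bash
python3 - <<'E'
from h import *
for i in range(5):
    s=read_state();print(s["clock"],s["position"].round(2),s["ee_rot"].round(4),s["contact_force"].round(1),s["wrist_torque"].round(2),s["gripper_width"].round(1))
    get_image("side")
E
```

```text
Traceback (most recent call last):
AttributeError: 'float' object has no attribute 'round'
```

servo_tool(turn=[[-0.025,-0.012,-0.01],[0,0,-0.005],[0.002,0.002,0],[0.002,0.002,0],[0.002,0.002,0]], dp=[[-0.001,0.0015,-0.004],[-0.0015,0.0015,-0.004],[-0.0015,0.0015,-0.004],[-0.0015,0.001,-0.004],[-0.0015,0.001,-0.004]], fingers=[0,0,0,0,0])

```text
clock: 17.12
position: [557.4, -238.1, 128.8]
ee_rot: [-0.162, 0.987, -0.003, 0.006]
contact_force: [-3.9, 3.4, 17.8]
gripper_width: 15.4
```

servo_tool(turn=[[0.005,0.012,0],[0.003,0.005,0],[0.003,0.005,0],[0.003,0.005,0],[0.003,0.005,0]], dp=[[-0.0015,0.001,-0.004],[-0.0015,0.001,-0.004],[-0.0015,0.001,-0.004],[-0.0015,0.001,-0.004],[-0.0015,0.001,-0.004]], fingers=[0,0,0,0,0])

```text
clock: 17.75
position: [557.5, -238.2, 128.8]
ee_rot: [-0.165, 0.986, -0.001, 0.002]
contact_force: [-4.2, 2.3, 17.4]
gripper_width: 15.2
```

```bash
python3 - <<'E'
from h import *
for i in range(6):
    s=read_state();print(s["clock"],*[np.round(s[k],4) for k in("position","ee_rot","contact_force","wrist_torque","gripper_width")])
    b=save("side","pics/s7.png")
a=save("top","pics/t7.png")
im=cv2.imread("pics/s7.png");u=cv2.resize(im[150:195,355:405],None,fx=10,fy=10,interpolation=cv2.INTER_CUBIC)
cv2.imwrite("pics/v7.png",u)
E
```

```text
17.75 [ 557.5111 -238.1945  128.7566] [-0.165   0.9863 -0.001   0.0019] [-4.1675  2.3355 17.4019] [ 0.9691  1.6187 -0.0694] 15.1653
17.8 [ 557.5279 -238.2022  128.7771] [-0.165   0.9863 -0.001   0.002 ] [-4.2985  1.7989 17.2656] [ 0.9907  1.6185 -0.0788] 14.6564
17.85 [ 557.5217 -238.2179  128.7601] [-0.165   0.9863 -0.001   0.0019] [-4.231   1.8703 17.6047] [ 0.9783  1.621  -0.0865] 14.8337
17.9 [ 557.5173 -238.2122  128.7549] [-0.165   0.9863 -0.001   0.0019] [-4.7184  1.7313 17.3043] [ 0.9673  1.5663 -0.0779] 14.8024
17.95 [ 557.5002 -238.2088  128.7571] [-0.165   0.9863 -0.001   0.0019] [-3.8043  2.4919 17.3763] [ 0.9852  1.5314 -0.1134] 14.8979
18.0 [ 557.5323 -238.1991  128.742 ] [-0.165   0.9863 -0.001   0.002 ] [-4.6389  1.6685 17.4528] [ 0.9977  1.5993 -0.1224] 14.7731
```

View pics/v7.png

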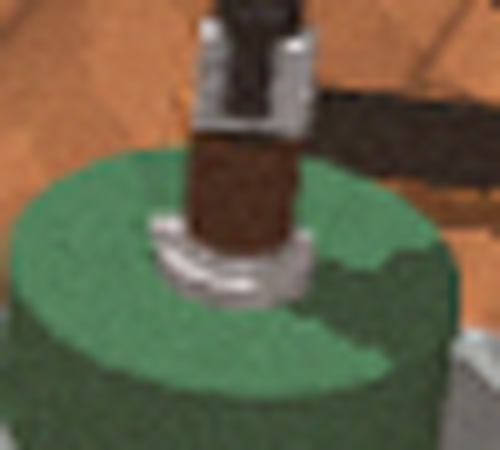

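```bash
python3 -c "
from bench import *
print(job_done()); s=read_state(); print(s['clock'],s['position'],s['contact_force'])"
```

```text
the job is handed in; nothing more can be done
None
the job is handed in; nothing more can be done
```

I pulled the drum straight up out of its socket and carried it over the spindle unit. I turned it about 0.66 rad to the keyway direction measured from above. The shank and key went in without catching, and I pushed it down against the ejector until it stopped. I handed the job in at about 18 s with the drum still gripped and pressed down.

- **Depth:** the tool stopped at z = 128.8 mm, where I expected 128.9 for fully home. It stayed there under pushes from 15 to 25 N.
- **Hold:** over the last 0.25 s the push was steady at 17.4 N, with up to about 5 N sideways. The tool was tilted about 0.004 rad and the grip opening was about 15 mm.
- **Picture:** the last side view shows the flange sitting on the hub with no visible gap. The top view was mostly hidden by the arm.
- **Disagreements:** the two cameras differed by about 2.5 mm on the hub's position and 0.14 rad on the keyway angle. I used the average position and a value close to the top view for the angle. One tilt correction overshot to about 0.03 rad while pressed, and I undid it.
- **Not checked:** I did not take a separate picture of the disc arbor or the other tools at the end. The force readings showed no sign of contact with them.

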